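Sweep the offcuts off the work board into the scrap tray

TASK

Clear the work board: with the fingers, sweep the three small wooden offcuts across the board and over its edge into the plain, empty, undivided scrap tray (not the divided tray with dowels on the other side). Only push them; do not pick them up or lift them off the board. Leave the glue bottle, the wax tin and the round wooden peg that stand among them where they are, upright.

Things in the scene. Friction and masses are not known exactly. Their poses are not given: they have to be found in the camera images.
- board_top (a point): Centre of the top face of the fixed dark-wood work board, a slab 270 x 270 mm and 50 mm thick lying on the bench (its top is 50 mm above the bench). z is up; x and y run parallel to its edges, which lie 135 mm either side. The two trays stand against its +y and -y edges.
- workboard: The same fixed work board; origin at the centre of its underside, same axes as board_top.
- scrap_tray_in (a point): Centre of the inner floor (5 mm above the bench) of the scrap tray: a fixed, empty, undivided open plywood tray, 300 mm (its x) x 160 mm (its y) outside, walls 5 mm thick, rim 40 mm above the bench, so 10 mm lower than the board's top. It stands touching either the +y or the -y edge of the board, parallel to it; which side changes.
- parts_tray: Fixed plywood tray of the same outer size on the board's opposite side, divided into six compartments holding dowels (all below its 40 mm rim); origin at the centre of its underside. Nothing belongs into it.
- offcut_block: Loose light-wood offcut, square block 36 x 36 x 20 mm high, about 30 g, lying flat on the board; origin at its centre, z up.
- offcut_strip: Loose light-wood offcut, strip 58 (its x) x 18 (its y) x 20 mm high, about 25 g, lying flat on the board; origin at its centre, z up.
- offcut_ell: Loose light-wood offcut, L-shaped, 20 mm high, about 26 g, lying on the board: a bar reaching from x -18 to +26 mm and y -14 to +4 mm, plus a square from x -18 to 0 and y +4 to +22 mm; origin at its centre of mass, half-way up, z up.
- glue_bottle: Bystander: small white glue bottle, 32 mm across, 75 mm tall, standing on the board's middle strip, its x within 5 mm of the board's centre line (offcuts lie at least 60 mm to either side of that line along the board's x); origin at the centre of its underside.
- wax_tin: Bystander: plain steel wax tin, 38 mm across, 40 mm tall, standing on the board's middle strip like the bottle; origin at the centre of its underside.
- bench_dog: Bystander: plain round wooden peg (bench dog), 20 mm across, 50 mm tall, standing on the board's middle strip like the bottle; origin at the centre of its underside.

How it is judged:
By the outcome, as a careful person would: the job done as asked, in the order asked, and still so for the second after the job is handed in, with the robot touching nothing.
It also fails if it takes over 64 s, if anything falls off the work surface, if the arm or the gripper's body presses on something with over 40 N, if the wrist force passes 120 N, or if a joint passes its speed limit or range.

ROBOT

A 7-joint arm with a two-finger parallel gripper is mounted at the origin on the work surface. World frame = base frame: x ahead of the robot, y to its left, z up, the work surface at z = 0. Lengths are in m, angles in rad, forces in N, time in s.
With the tool pointing down it reaches from about 0.425 to 0.875 m from the base axis. Payload 4.7 kg.
Tool frame: the origin (TCP) lies on the centre line of the jaws, within the pads' length; the fingertips stand 22 mm ahead of it and the grasp point (between the pads) lies 3 mm ahead of it (r.tip_reach is the x of the fingertips in the tool frame, in m); x points along the fingers, y is the direction in which the jaws open and shut, and the axes are right-handed (so a half turn about x gives the same grasp; the last joint's range is limited). The gripper opens to 85 mm and grips with 20 to 120 N. Pads are 22 mm wide; open, the fingers measure 114 mm over their backs; the gripper's body (76 mm by 85 mm) begins 54 mm behind the grasp point. The pads swing forward as they close: fully open they stand 13 mm farther back than shut.
Start: joints at [1.197, 0.321, -0.07, 1.45, 0.023, 1.371, -0.057], TCP at [0.246, -0.602, 0.232] pointing down, gripper open.
Joint ranges: [-2.86, 2.86], [-0.3, 2.09], [-1.38, 1.24], [0.06, 2.45], [-1.56, 4.7], [0.09, 2.05], [-2.69, 2.69]. Speed limits (rad/s): [2.57, 2.57, 3.14, 3.14, 3.14, 3.14, 3.14].

INTERFACE

Orientations are given as a unit quaternion [w, x, y, z].
In Python, from plant import r gives the robot as it stands.
- The arm moves only by the tool step_arm, never from a script. Its argument "rows" is a list of rows, each an object with "slide": the shift along the tool's x, y, z in mm, a list of three; "spin": the turn about the tool's x in rad. In form: [{"slide": [x, y, z], "spin": spin}, ...]. A call has 1 to 20 rows; each row shifts and turns the pose as measured when the row begins, along the tool's axes as they then stand; what a row does not reach is not made up. A row lasts 1/8 s, in which the tool goes at most 62.5 mm and 10.7 degrees, less where a joint would pass 70% of its speed; a pose out of reach is approached as far as the arm can. A call with a gripper value outside its range is refused whole. "grip" is the finger opening in mm, from 0 to 85.4, set as the call begins (left out, the last holds). The fingers move at their own pace and stop on an object; the grip force is fixed at half the most. Time passes only in rows, so rows that do not move let the fingers close. It gives the time, the measured TCP pose, the force and the opening at its end, in the units of the state.
- r.sense(): the state, without advancing time (a new reading comes with each control period).
- r.snapshot(name): name is "scene" or "side" or "wrist"; returns the picture (420x560x3 uint8, blue, green, red); there is no depth.
- r.get_calibration(name): a dict with "fx", "fy", "cx", "cy" (pixels), "cam_to_world" (4x4, takes a point from camera to world coordinates); the wrist camera has in their place "mount" (4x4, takes a point from camera to tool coordinates, whose origin is the TCP and whose axes are the tool frame's). Camera axes: x right, y down, z forward; pixel columns grow to the right and rows downward; lengths in m; the calibration is good to about 2 mm. A picture is of the moment at which its call begins: read the wrist's pose just before it. get_calibration takes no time and is no camera call.
- r.close_job(): hands the job in, once; it reports no verdict.
The state is a dict: "clock": time; "joint_pos": joint angles; "qvel": joint speeds; "effort": joint torques, N m; "tcp_pos": TCP position; "tool_rot": TCP orientation; "wrist_force": force on the tool from outside, world axes, zero at the start; "ft_torque": the same for the moment, N m; "opening": finger opening in m.
Only numpy, scipy, OpenCV 4.12 (cv2) and the standard library are available. Lean on these libraries where they do the work, as an engineer would, in place of code of your own. Each camera call takes 0.05 s, during which the arm holds its last target.

## Working session

There is one attempt and no reset: what is moved stays moved. The work goes in short steps, Python scripts to look and compute and a tool call to move; the robot and the scene stay as the last step left them, time stands still between calls to the robot, and variables do not carry over. Pictures are saved under pics/ and viewed, and the job is handed in when it is done.

Besides the shell and the picture viewer there is one more tool, called after ">>>" as a command line: name --argument value ..., lists and objects as JSON in quotes. step_arm: Moves the arm, as the interface text tells. Its arguments: {"type":"object","properties":{"rows":{"type":"array"},"grip":{"type":"number"}},"required":["rows"]}

```bash
mkdir -p pics; python3 - <<'E'
from plant import r
import cv2
s=r.sense();print({k:s[k] for k in('clock','tcp_pos','tool_rot','opening','wrist_force')},r.tip_reach)
for n in('scene','side','wrist'):
    cv2.imwrite(f'pics/{n}0.png',r.snapshot(n));c=r.get_calibration(n);print(n,c)
E
```

```text
{'clock': 0.0, 'tcp_pos': array([ 0.24555824, -0.60126019,  0.23094656]), 'tool_rot': array([-0.13561989, -0.69369981, -0.13690302,  0.69400676]), 'opening': 0.08540953124032273, 'wrist_force': array([-0.30118602,  0.3912248 ,  0.38837035])} 0.022
scene {'fx': 517.3663861754325, 'fy': 517.3663861754325, 'cx': 277.345437427492, 'cy': 203.8434020570649, 'cam_to_world': array([[-0.87150474,  0.30876224, -0.38097949,  0.98055249],
       [ 0.49012627,  0.573768  , -0.65617568,  0.73400034],
       [ 0.01599157, -0.75858827, -0.65137402,  0.78600406],
       [ 0.        ,  0.        ,  0.        ,  1.        ]])}
side {'fx': 424.0399798267667, 'fy': 424.0399798267667, 'cx': 274.6405924093492, 'cy': 207.72484893218854, 'cam_to_world': array([[ 0.88877949, -0.24997994,  0.38416279,  0.29753992],
       [-0.45798589, -0.51708922,  0.72309589, -0.50707266],
       [ 0.01788697, -0.81861393, -0.57406558,  0.50402346],
       [ 0.        ,  0.        ,  0.        ,  1.        ]])}
wrist {'fx': 331.41303554570254, 'fy': 331.41303554570254, 'cx': 280.42449727239483, 'cy': 213.95915097657291, 'mount': array([[-2.60805943e-04, -3.07234951e-01,  9.51633657e-01,
        -1.42314598e-01],
       [ 9.99999963e-01, -1.18619479e-05,  2.70231645e-04,
        -1.50810246e-03],
       [-7.17363774e-05,  9.51633692e-01,  3.07234943e-01,
        -7.83638651e-02],
       [ 0.00000000e+00,  0.00000000e+00,  0.00000000e+00,
         1.00000000e+00]])}
```

View pics/scene0.png

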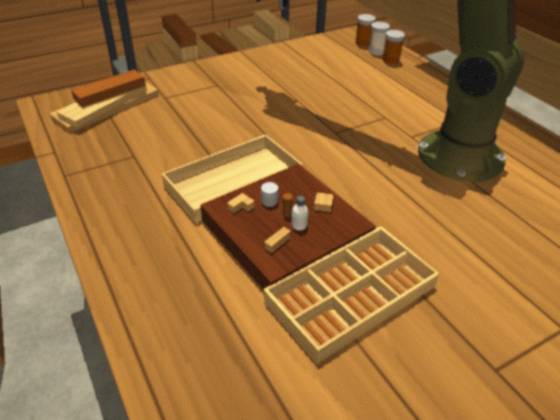

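View pics/side0.png

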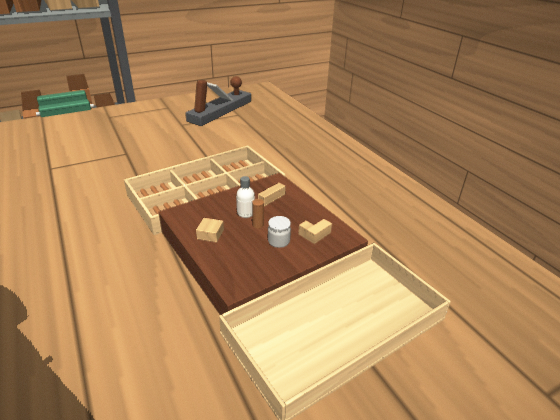

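View pics/wrist0.png

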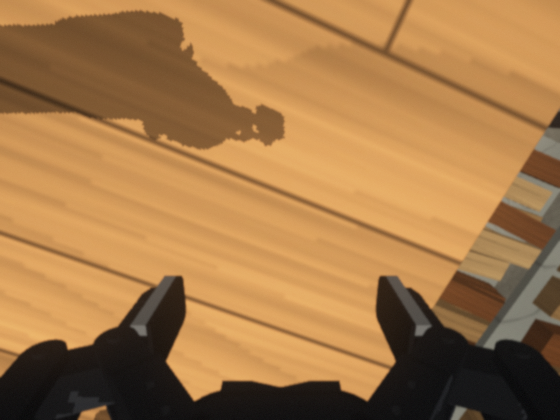

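The scrap tray is on the near (-y) side, toward the side camera. I'll enlarge the crops for measuring.

```bash
python3 - <<'E'
import cv2
a=cv2.imread('pics/side0.png')[140:410,120:450]
cv2.imwrite('pics/side0c.png',cv2.resize(a[30:180,30:260],None,fx=3.4,fy=3.4,interpolation=cv2.INTER_CUBIC))
b=cv2.imread('pics/scene0.png')[150:290,190:390]
cv2.imwrite('pics/scene0c.png',cv2.resize(b,None,fx=4,fy=4,interpolation=cv2.INTER_CUBIC))
E
```

```text
(no output)
```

View pics/side0c.png

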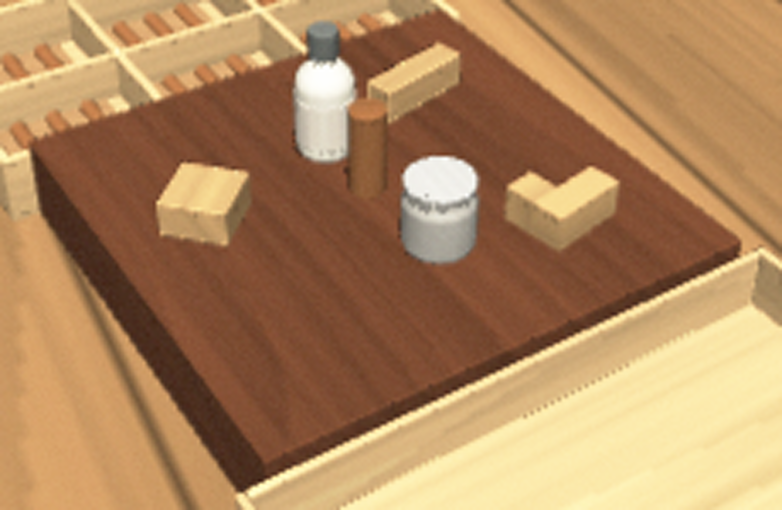

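View pics/scene0c.png

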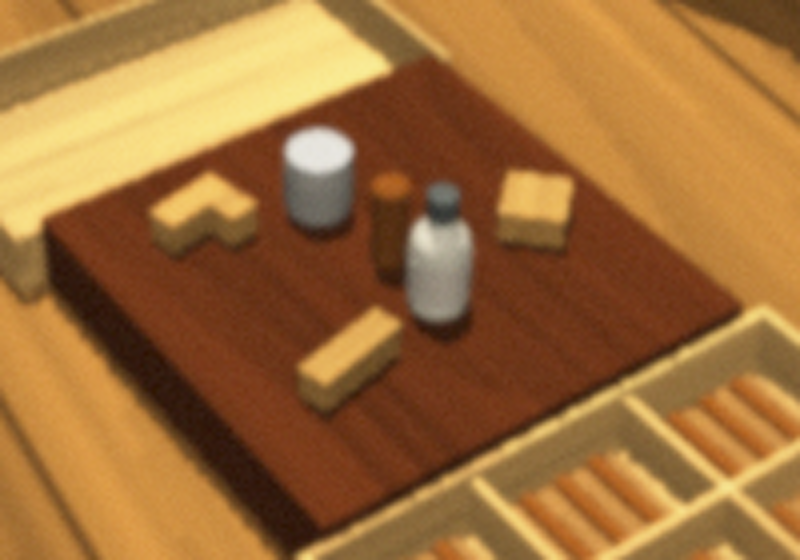

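```bash
cat > h.py <<'E'
import numpy as np
from plant import r
def ray(n,u,v,z):
    c=r.get_calibration(n);T=c['cam_to_world']
    d=T[:3,:3]@np.array([(u-c['cx'])/c['fx'],(v-c['cy'])/c['fy'],1]);o=T[:3,3]
    return (o+d*(z-o[2])/d[2])[:2]
E
python3 - <<'E'
from h import *
np.set_printoptions(precision=4,suppress=True)
S=lambda p,z:ray('side',150+p[0]/3.4,170+p[1]/3.4,z)
C=lambda p,z:ray('scene',190+p[0]/4,150+p[1]/4,z)
cs=np.array([S(p,.05) for p in[(33,147),(262,465),(738,243),(445,10)]])
cc=np.array([C(p,.05) for p in[(740,305),(430,60),(47,225),(320,528)]])
print(cs,cc,sep='\n')
b=(cs.mean(0)+cc.mean(0))/2
e=(cs+cc)/2
ux=(e[3]+e[2]-e[0]-e[1]);ux/=np.linalg.norm(ux)
uy=(e[0]+e[3]-e[1]-e[2]);uy/=np.linalg.norm(uy)
print(b,ux,uy,np.arctan2(ux[1],ux[0]),np.arctan2(-uy[0],uy[1]),cs.mean(0),cc.mean(0))
yaw=(np.arctan2(ux[1],ux[0])+np.arctan2(-uy[0],uy[1]))/2
R=np.array([[np.cos(yaw),np.sin(yaw)],[-np.sin(yaw),np.cos(yaw)]])
B=lambda q:np.round((R@(q-b))*1000,1)
def sh(n,ps,f,z):print(n,*[B(f(p,z)) for p in ps],'mean',np.mean([B(f(p,z)) for p in ps],0))
sh('block s',[(183,163),(249,173),(230,213),(158,205)],S,.07)
sh('block c',[(506,172),(573,174),(569,216),(500,213)],C,.07)
sh('strip s',[(369,90),(440,45),(460,54),(387,97)],S,.07)
sh('strip c',[(300,373),(377,308),(402,323),(323,388)],C,.07)
sh('ell s',[(507,184),(530,172),(552,188),(595,167),(618,181),(560,219)],S,.07)
sh('ell c',[(152,212),(210,173),(256,207),(233,222),(213,207),(172,230)],C,.07)
sh('tin s',[(440,172)],S,.09);sh('tin c',[(320,148)],C,.09)
sh('peg s',[(368,108)],S,.10);sh('peg c',[(392,186)],C,.10)
sh('bot s',[(323,30)],S,.125);sh('bot c',[(443,193)],C,.125)
s=r.sense();from scipy.spatial.transform import Rotation as Q
q=s['tool_rot'];print(Q.from_quat([q[1],q[2],q[3],q[0]]).as_matrix())
E
```

```text
[[ 0.4054  0.1402]
 [ 0.4313 -0.1202]
 [ 0.6963 -0.0911]
 [ 0.6719  0.1729]]
[[ 0.4056  0.1518]
 [ 0.4375 -0.1091]
 [ 0.6981 -0.078 ]
 [ 0.6713  0.1803]]
[0.5522 0.0309] [0.9935 0.1139] [-0.1039  0.9946] 0.11416849634019091 0.10412101630973263 [0.5512 0.0254] [0.5531 0.0363]
block s [-83.3  43.9] [-59.1  18.8] [-81.9  -4.9] [-108.5   19.2] mean [-83.2   19.25]
block c [-84.   -0.1] [-113.1   21.9] [-88.5  47.7] [-59.7  24.9] mean [-86.325  23.6  ]
strip s [31.3 50.9] [90.2 69. ] [94.4 55. ] [35.9 39.9] mean [62.95 53.7 ]
strip c [96.1 63.2] [37.9 47.2] [34.  63.2] [92.8 78. ] mean [65.2 62.9]
ell s [ 45.  -57.5] [ 60.7 -55.6] [ 62. -72.] [ 91.3 -69.8] [ 93.6 -85.1] [ 50.2 -93.7] mean [ 67.1333 -72.2833]
ell c [ 92.3 -80.7] [ 49.4 -90.7] [ 44.6 -52.9] [ 61.4 -49.6] [ 63.4 -65.9] [ 91.3 -62.4] mean [ 67.0667 -67.0333]
tin s [  6.9 -53.4] mean [  6.9 -53.4]
tin c [  2.1 -54.4] mean [  2.1 -54.4]
peg s [-1.4 -1.2] mean [-1.4 -1.2]
peg c [-3.5  2.6] mean [-3.5  2.6]
bot s [-3.  39.2] mean [-3.  39.2]
bot c [-2.7 45. ] mean [-2.7 45. ]
[[-0.0006  0.3782 -0.9257]
 [ 0.0013 -0.9257 -0.3782]
 [-1.     -0.0015  0.0001]]
```

```bash
cat >> h.py <<'E'
from scipy.spatial.transform import Rotation as Q
b=np.array([.5522,.0309]);yaw=.109
R=np.array([[np.cos(yaw),np.sin(yaw)],[-np.sin(yaw),np.cos(yaw)]])
def W(p): return b+R.T@np.array(p)/1000
def mat():
    s=r.sense();q=s['tool_rot'];return s,Q.from_quat([q[1],q[2],q[3],q[0]]).as_matrix()
def plan(p,z,n):
    s,M=mat();tgt=np.array([*W(p),z]);d=(tgt-s['tcp_pos'])/n*1000
    a=np.arctan2(M[1,1],M[0,1]);da=(yaw-a)/n
    for i in range(n):
        Mi=Q.from_euler('z',da*i).as_matrix()@M
        print(np.round(Mi.T@d,1),round(-da,3))
E
python3 -c "
from h import *
plan((66,-34),.23,14)"
```

```text
[  0.1 -29.9 -41.2] -0.092
[  0.1 -26.  -43.8] -0.092
[  0.1 -21.8 -46. ] -0.092
[  0.1 -17.5 -47.8] -0.092
[  0.1 -13.  -49.2] -0.092
[  0.1  -8.4 -50.2] -0.092
[  0.1  -3.8 -50.8] -0.092
[  0.1   0.9 -50.9] -0.092
[  0.1   5.6 -50.6] -0.092
[  0.1  10.3 -49.9] -0.092
[  0.1  14.8 -48.7] -0.092
[  0.1  19.2 -47.1] -0.092
[  0.   23.5 -45.2] -0.092
[  0.   27.6 -42.8] -0.092
```

>>> step_arm --rows '[{"slide": [0, -30, -41], "spin": -0.092}, {"slide": [0, -26, -44], "spin": -0.092}, {"slide": [0, -22, -46], "spin": -0.092}, {"slide": [0, -17, -48], "spin": -0.092}, {"slide": [0, -13, -49], "spin": -0.092}, {"slide": [0, -8, -50], "spin": -0.092}, {"slide": [0, -4, -51], "spin": -0.092}, {"slide": [0, 1, -51], "spin": -0.092}, {"slide": [0, 6, -51], "spin": -0.092}, {"slide": [0, 10, -50], "spin": -0.092}, {"slide": [0, 15, -49], "spin": -0.092}, {"slide": [0, 19, -47], "spin": -0.092}, {"slide": [0, 23, -45], "spin": -0.092}, {"slide": [0, 27, -43], "spin": -0.092}, {"slide": [0, 0, 0], "spin": 0}]' --grip 30

```text
clock: 2.02
tcp_pos: [0.6193, 0.0299, 0.2263]
tool_rot: [0.532, 0.463, 0.537, -0.463]
wrist_force: [-0.6, -0.4, 1.0]
opening: 0.03
```

```bash
python3 - <<'E'
from h import *
import cv2
s,M=mat();print(s['tcp_pos'],M,s['clock'],np.arctan2(M[1,1],M[0,1]),R@(s['tcp_pos'][:2]-b))
np.savez('w1',p=s['tcp_pos'],M=M)
im=r.snapshot('wrist');cv2.imwrite('pics/w1.png',cv2.resize(im,None,fx=1.42,fy=1.42,interpolation=cv2.INTER_CUBIC))
E
```

```text
[0.61927858 0.02989    0.22626893] [[-0.00528254  0.98968632  0.14315405]
 [ 0.00419671  0.14317673 -0.98968824]
 [-0.99997724 -0.00462729 -0.00490976]] 2.025 0.14367202310833943 [ 0.06657062 -0.0083011 ]
```

View pics/w1.png

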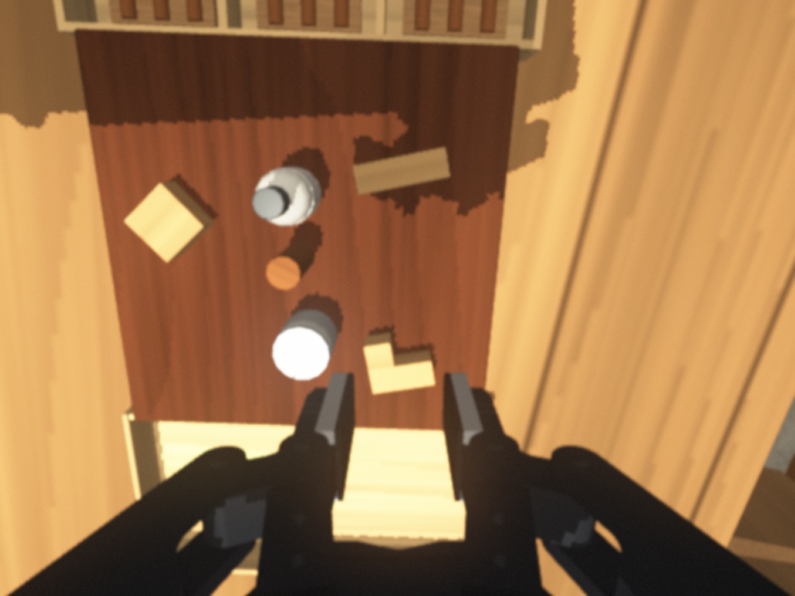

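```bash
cat >> h.py <<'E'
def wray(f,u,v,z,k=1.42):
    d_=np.load(f);c=r.get_calibration('wrist');m=c['mount'];u=u/k;v=v/k
    d=d_['M']@m[:3,:3]@np.array([(u-c['cx'])/c['fx'],(v-c['cy'])/c['fy'],1]);o=d_['p']+d_['M']@m[:3,3]
    return (o+d*(z-o[2])/d[2])[:2]
E
python3 - <<'E'
from h import *
c=np.array([wray('w1.npz',*p,.05) for p in[(78,31),(519,46),(484,431),(133,420)]])
m=c.mean(0);print(c,m)
e=[c[1]-c[0],c[2]-c[3],c[1]-c[2],c[0]-c[3]]
print([np.linalg.norm(x) for x in e],[np.arctan2(x[1],x[0]) for x in e[:2]],[np.arctan2(-x[0],x[1]) for x in e[2:]])
def sh(n,ps,z):
    q=np.array([(R@(wray('w1.npz',*p,z)-m))*1000 for p in ps]);print(n,np.round(q,1).tolist(),q.mean(0).round(1))
sh('block',[(164,182),(211,218),(167,262),(124,221)],.07)
sh('strip',[(354,165),(445,148),(450,177),(360,194)],.07)
sh('ell',[(363,345),(390,342),(396,364),(432,359),(435,387),(372,394)],.07)
sh('tin',[(301,352)],.09);sh('peg',[(283,273)],.1);sh('bot',[(269,201)],.125)
E
```

```text
[[ 0.40553463  0.15064082]
 [ 0.66982058  0.18053348]
 [ 0.7018215  -0.08513699]
 [ 0.43136912 -0.11510426]] [0.55213646 0.03273326]
[np.float64(0.2659711244371498), np.float64(0.2721075568606523), np.float64(0.26759084292239527), np.float64(0.2669978804979153)] [np.float64(0.11262858905716291), np.float64(0.11035406311014456)] [np.float64(0.11987586435119449), np.float64(0.09691080953767504)]
block [[-81.6, 47.9], [-54.5, 26.8], [-85.5, -2.7], [-109.8, 22.9]] [-82.9  23.7]
strip [[35.5, 62.0], [90.3, 73.8], [94.5, 57.0], [39.4, 44.9]] [64.9 59.4]
ell [[42.5, -56.3], [60.9, -53.4], [65.6, -69.7], [90.3, -65.0], [93.7, -86.4], [49.3, -93.6]] [ 67.  -70.7]
tin [[4.0, -54.2]] [  4.  -54.2]
peg [[-3.0, 0.3]] [-3.   0.3]
bot [[-2.5, 44.3]] [-2.5 44.3]
```

>>> step_arm --rows '[{"slide": [20, 0, 24], "spin": 0.034}, {"slide": [40, 0, 0], "spin": 0}, {"slide": [40, 0, 0], "spin": 0}, {"slide": [25, 0, 0], "spin": 0}, {"slide": [0, 0, 0], "spin": 0}]'

```text
clock: 2.7
tcp_pos: [0.6177, -0.0188, 0.0913]
tool_rot: [0.518, 0.475, 0.52, -0.485]
wrist_force: [0.5, 0.5, 0.6]
opening: 0.0299
```

```bash
sed -i 's/^b=np.array.*/b=np.array([.5521,.0325]);yaw=.110/' h.py; cat >> h.py <<'E'
def st():
    s,M=mat();print(round(float(s['clock']),2),'board mm',(R@(s['tcp_pos'][:2]-b)*1000).round(1),'z',s['tcp_pos'][2].round(4),'yaw',np.arctan2(M[1,1],M[0,1]).round(3),'tilt',M[:2,0].round(4),'F',s['wrist_force'].round(1),s['opening'].round(4))
E
python3 -c "
from h import *
st()"
```

```text
Traceback (most recent call last):
  File "h.py", line 24, in st
    s,M=mat();print(round(float(s['clock']),2),'board mm',(R@(s['tcp_pos'][:2]-b)*1000).round(1),'z',s['tcp_pos'][2].round(4),'yaw',np.arctan2(M[1,1],M[0,1]).round(3),'tilt',M[:2,0].round(4),'F',s['wrist_force'].round(1),s['opening'].round(4))
                                                                                                                                                                                                                             ^^^^^^^^^^^^^^^^^^
AttributeError: 'float' object has no attribute 'round'
```

```bash
sed -i "s/s\['opening'\].round(4)/s['opening']/" h.py
python3 -c "
from h import *
st()"
```

```text
2.7 board mm [ 59.6 -58.2] z 0.0913 yaw 0.078 tilt [-0.0119 -0.0087] F [0.5 0.5 0.6] 0.029918812527861847
```

>>> step_arm --rows '[{"slide": [-20, 0, 0], "spin": 0}, {"slide": [0, 0, 0], "spin": 0}, {"slide": [0, 0, 0], "spin": 0}]'

```text
clock: 3.08
tcp_pos: [0.6196, -0.0226, 0.1157]
tool_rot: [0.518, 0.477, 0.517, -0.486]
wrist_force: [-0.2, 0.2, -0.0]
opening: 0.0301
```

```bash

python3 -c "
from h import *
import cv2
st();im=r.snapshot('side')
cv2.imwrite('pics/s2.png',cv2.resize(im[130:330,130:400],None,fx=2.9,fy=2.9,interpolation=cv2.INTER_CUBIC));st()"
```

```text
3.08 board mm [ 61.  -62.2] z 0.1157 yaw 0.072 tilt [-0.0072 -0.0108] F [-0.2  0.2 -0. ] 0.03012584288970312
3.12 board mm [ 61.4 -62.1] z 0.1161 yaw 0.072 tilt [-0.0063 -0.0108] F [ 0.3 -0.5 -0.3] 0.029970325647939753
```

View pics/s2.png

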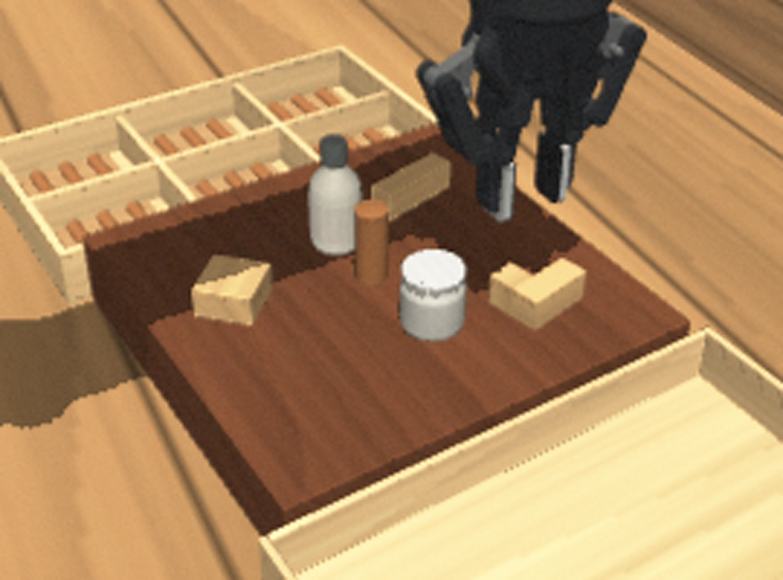

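>>> step_arm --rows '[{"slide": [0, 3, -13], "spin": -0.019}, {"slide": [0, 2, -8], "spin": -0.012}, {"slide": [0, 1, -4], "spin": -0.005}, {"slide": [0, 0, 0], "spin": 0}, {"slide": [0, 0, 0], "spin": 0}]' --grip 25

```text
clock: 3.75
tcp_pos: [0.6241, 0.007, 0.1159]
tool_rot: [0.528, 0.467, 0.527, -0.475]
wrist_force: [0.0, 0.0, -0.1]
opening: 0.0248
```

```bash

python3 -c "
from h import *
st()"
```

```text
3.75 board mm [ 68.7 -33.3] z 0.1159 yaw 0.114 tilt [-0.006  -0.0101] F [ 0.   0.  -0.1] 0.024845688366465526
```

>>> step_arm --rows '[{"slide": [14, 0, 0], "spin": 0}, {"slide": [12, 0, 0], "spin": 0}, {"slide": [7, 0, 0], "spin": 0}, {"slide": [3, 0, 0], "spin": 0}, {"slide": [0, 0, 0], "spin": 0}, {"slide": [0, 0, 0], "spin": 0}]'

```text
clock: 4.5
tcp_pos: [0.6231, 0.0052, 0.0762]
tool_rot: [0.528, 0.467, 0.527, -0.476]
wrist_force: [-0.9, 0.5, 0.6]
opening: 0.0247
```

```bash

python3 -c "
from h import *
st()"
```

```text
4.5 board mm [ 67.6 -34.9] z 0.0762 yaw 0.112 tilt [-0.008  -0.0104] F [-0.9  0.5  0.6] 0.024674751282924564
```

>>> step_arm --rows '[{"slide": [0, 0, 5], "spin": 0}, {"slide": [0, 0, 8], "spin": 0}, {"slide": [0, 0, 10], "spin": 0}, {"slide": [0, 0, 10], "spin": 0}, {"slide": [0, 0, 10], "spin": 0}, {"slide": [0, 0, 10], "spin": 0}]'

```text
clock: 5.25
tcp_pos: [0.6302, -0.0515, 0.0778]
tool_rot: [0.528, 0.467, 0.526, -0.476]
wrist_force: [-0.0, -0.8, 0.3]
opening: 0.0249
```

```bash

python3 -c "
from h import *
import cv2
st();im=r.snapshot('side')
cv2.imwrite('pics/s3.png',cv2.resize(im[130:330,130:400],None,fx=2.9,fy=2.9,interpolation=cv2.INTER_CUBIC));st()"
```

```text
5.25 board mm [ 68.4 -92.1] z 0.0778 yaw 0.112 tilt [-0.0061 -0.0112] F [-0.  -0.8  0.3] 0.024921912077817226
5.3 board mm [ 68.3 -94.4] z 0.0777 yaw 0.11 tilt [-0.0061 -0.0126] F [-0.9 -1.4 -0.8] 0.025164805458575655
```

View pics/s3.png

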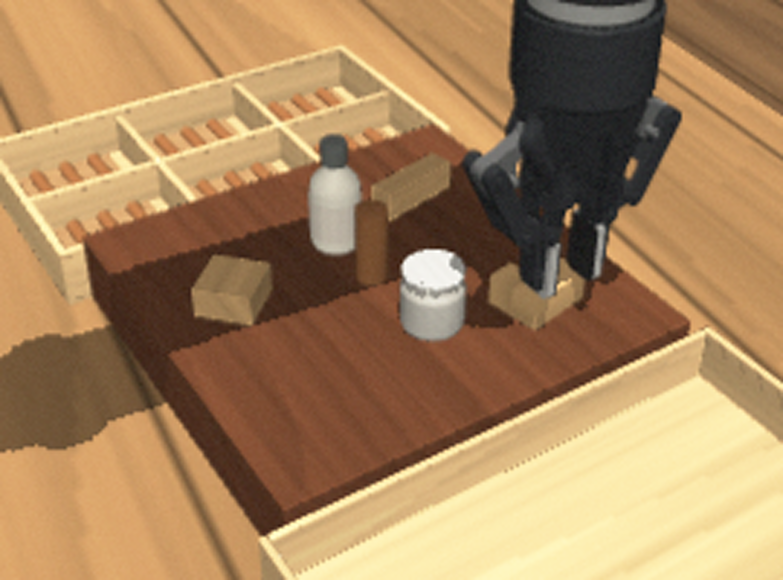

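```bash

python3 - <<'E'
from h import *
import cv2
s,M=mat()
for n in('side','scene'):
    c=r.get_calibration(n);T=np.linalg.inv(c['cam_to_world'])
    for t in[(0,0,0),(.022,0,0),(.022,.0125,.011),(.022,-.0125,.011),(.022,.0125,-.011),(.022,-.0125,-.011)]:
        p=s['tcp_pos']+M@np.array(t);q=T[:3,:3]@p+T[:3,3];u=c['fx']*q[0]/q[2]+c['cx'];v=c['fy']*q[1]/q[2]+c['cy']
        print(n,t,p.round(4),(u-130)*2.9,(v-130)*2.9,u,v)
cv2.imwrite('pics/sc3.png',cv2.resize(r.snapshot('scene')[150:290,190:390],None,fx=4,fy=4,interpolation=cv2.INTER_CUBIC))
E
```

```text
side (0, 0, 0) [ 0.6303 -0.0538  0.0777] 560.8986358172109 280.584248011705 323.41332269558995 226.75318896955343
side (0.022, 0, 0) [ 0.6302 -0.0541  0.0557] 557.7749956219085 311.00143006753257 322.336205386865 237.2418724370802
side (0.022, 0.0125, 0.011) [ 0.6438 -0.0637  0.0557] 586.634377443338 313.8183004045726 332.28771635977176 238.21320703605952
side (0.022, -0.0125, 0.011) [ 0.619  -0.0664  0.0559] 552.7875358616519 328.4271146283692 320.6163916764317 243.2507291821963
side (0.022, 0.0125, -0.011) [ 0.6414 -0.0418  0.0555] 562.5792783971565 294.21574753438074 323.99285461970914 231.4537060463382
side (0.022, -0.0125, -0.011) [ 0.6166 -0.0445  0.0557] 529.0532196627875 308.19799099087555 312.432144711306 236.27516930719847
scene (0, 0, 0) [ 0.6303 -0.0538  0.0777] 302.84411536192897 183.30921290294202 234.4290052972169 193.2100734148076
scene (0.022, 0, 0) [ 0.6302 -0.0541  0.0557] 303.96076017658385 205.6706513075094 234.81405523330477 200.92091424396875
scene (0.022, 0.0125, 0.011) [ 0.6438 -0.0637  0.0557] 282.03082958199315 203.9365979248223 227.2520102006873 200.32296480166286
scene (0.022, -0.0125, 0.011) [ 0.619  -0.0664  0.0559] 310.23042045773855 191.6721771367729 236.9760070543926 196.0938541850941
scene (0.022, 0.0125, -0.011) [ 0.6414 -0.0418  0.0555] 297.55378304163645 219.97571727825152 232.6047527729781 205.85369561319018
scene (0.022, -0.0125, -0.011) [ 0.6166 -0.0445  0.0557] 325.9320679436378 207.4079764846768 242.39036825642683 201.51999189126786
```

View pics/sc3.png

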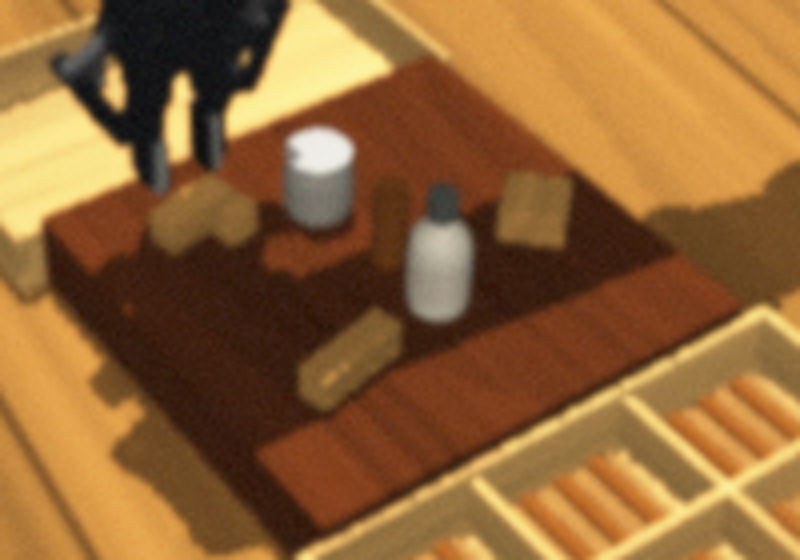

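```bash

python3 - <<'E'
from h import *
for z in(.05,.06,.065,.07,.075,.08,.09): 
    a,c=ray('side',326.9,229.3,z),ray('scene',235.5,194.5,z);print(z,a.round(4),c.round(4),np.linalg.norm(a-c).round(4))
for z in(.03,.04,.05,.06):
    print('corner',z,ray('side',150+262/3.4,170+465/3.4,z),ray('scene',190+430/4,150+60/4,z))
E
```

```text
0.05 [ 0.6535 -0.0332] [ 0.6165 -0.0794] 0.0592
0.06 [ 0.6456 -0.0436] [ 0.6214 -0.0684] 0.0346
0.065 [ 0.6417 -0.0488] [ 0.6239 -0.0628] 0.0227
0.07 [ 0.6378 -0.0541] [ 0.6264 -0.0573] 0.0119
0.075 [ 0.6339 -0.0593] [ 0.6289 -0.0518] 0.009
0.08 [ 0.63   -0.0645] [ 0.6313 -0.0463] 0.0183
0.09 [ 0.6221 -0.0749] [ 0.6363 -0.0352] 0.0422
corner 0.03 [ 0.43719253 -0.10320478] [ 0.42276236 -0.13195888]
corner 0.04 [ 0.43424642 -0.11172478] [ 0.4301405  -0.12050445]
corner 0.05 [ 0.43130031 -0.12024478] [ 0.43751864 -0.10905002]
corner 0.06 [ 0.42835419 -0.12876478] [ 0.44489677 -0.0975956 ]
```

Fingers passed above the ell: by two independent measurements the tips stand roughly at TCP height at this opening, not 22 mm ahead. Nothing was disturbed. I'll go back and descend lower, watching the force.

>>> step_arm --rows '[{"slide": [0, 0, -10], "spin": 0}, {"slide": [0, 0, -14], "spin": 0}, {"slide": [0, 0, -14], "spin": 0}, {"slide": [0, 0, -10], "spin": 0}, {"slide": [0, 0, -5], "spin": 0}, {"slide": [0, 0, 0], "spin": 0}, {"slide": [0, 0, 0], "spin": 0}]'

```text
clock: 6.22
tcp_pos: [0.6235, 0.0074, 0.0773]
tool_rot: [0.529, 0.466, 0.527, -0.475]
wrist_force: [0.8, -0.2, 0.3]
opening: 0.025
```

```bash

python3 - <<'E'
from h import *
import cv2
st()
s,M=mat();np.savez('w2',p=s['tcp_pos'],M=M)
im=r.snapshot('wrist');cv2.imwrite('pics/w2.png',cv2.resize(im,None,fx=1.42,fy=1.42,interpolation=cv2.INTER_CUBIC))
im=r.snapshot('side')
cv2.imwrite('pics/s4.png',cv2.resize(im[130:330,130:400],None,fx=2.9,fy=2.9,interpolation=cv2.INTER_CUBIC));st()
E
```

```text
6.22 board mm [ 68.2 -32.8] z 0.0773 yaw 0.114 tilt [-0.0062 -0.0104] F [ 0.8 -0.2  0.3] 0.025039293719765272
6.33 board mm [ 68.2 -32.9] z 0.0772 yaw 0.114 tilt [-0.0062 -0.0102] F [ 0.9  0.1 -0. ] 0.025016516654936267
```

View pics/w2.png

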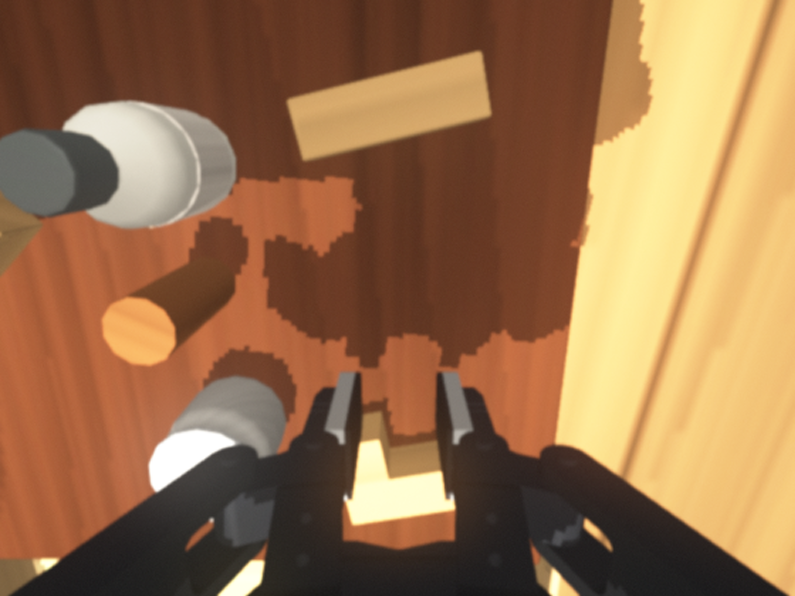

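View pics/s4.png

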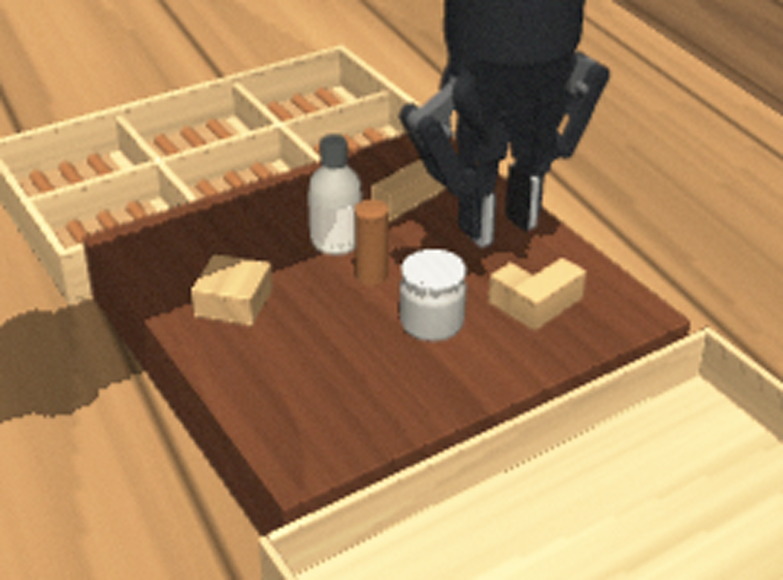

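>>> step_arm --rows '[{"slide": [6, 0, 0], "spin": 0}, {"slide": [5, 0, 0], "spin": 0}, {"slide": [3, 0, 0], "spin": 0}, {"slide": [0, 0, 0], "spin": 0}, {"slide": [0, 0, 0], "spin": 0}]'

```text
clock: 6.95
tcp_pos: [0.6232, 0.0057, 0.0616]
tool_rot: [0.528, 0.467, 0.527, -0.476]
wrist_force: [0.6, 0.4, -0.1]
opening: 0.025
```

```bash

python3 - <<'E'
from h import *
import cv2
st()
im=r.snapshot('side')
cv2.imwrite('pics/s5.png',cv2.resize(im[180:260,250:360],None,fx=7,fy=7,interpolation=cv2.INTER_CUBIC));st()
E
```

```text
6.95 board mm [ 67.7 -34.4] z 0.0616 yaw 0.112 tilt [-0.0072 -0.0105] F [ 0.6  0.4 -0.1] 0.024982396879316127
7.0 board mm [ 67.7 -34.4] z 0.0616 yaw 0.112 tilt [-0.0072 -0.0105] F [-0.1  0.1  0.3] 0.025157885195408333
```

View pics/s5.png

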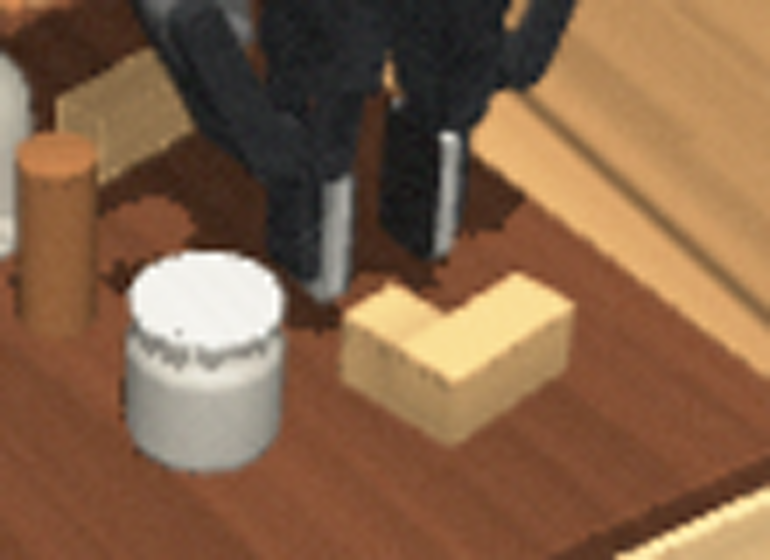

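```bash

python3 - <<'E'
from h import *
for p in[(330,300),(440,258)]:
  for z in(.05,.055,.06,.065):
    print(z,(R@(ray('side',250+p[0]/7,180+p[1]/7,z)-b)*1000+[1,7]).round(1))
E
```

```text
0.05 [ 61.5 -26.6]
0.055 [ 57.4 -31.8]
0.06 [ 53.3 -37.1]
0.065 [ 49.2 -42.3]
0.05 [ 96.3 -27.2]
0.055 [ 91.8 -32.4]
0.06 [ 87.4 -37.6]
0.065 [ 82.9 -42.9]
```

>>> step_arm --rows '[{"slide": [4, 0, 0], "spin": 0}, {"slide": [2, 0, 0], "spin": 0}, {"slide": [0, 0, 0], "spin": 0}, {"slide": [0, 0, 5], "spin": 0}, {"slide": [0, 0, 8], "spin": 0}, {"slide": [0, 0, 10], "spin": 0}, {"slide": [0, 0, 10], "spin": 0}]'

```text
clock: 7.88
tcp_pos: [0.6273, -0.0288, 0.056]
tool_rot: [0.528, 0.467, 0.527, -0.475]
wrist_force: [0.3, -0.8, 0.6]
opening: 0.0245
```

```bash

python3 - <<'E'
from h import *
import cv2
st()
im=r.snapshot('side')
cv2.imwrite('pics/s6.png',cv2.resize(im[180:260,250:360],None,fx=7,fy=7,interpolation=cv2.INTER_CUBIC));st()
E
```

```text
7.88 board mm [ 68.  -69.2] z 0.056 yaw 0.113 tilt [-0.0066 -0.0107] F [ 0.3 -0.8  0.6] 0.024494228962360347
7.92 board mm [ 67.9 -71.5] z 0.0559 yaw 0.111 tilt [-0.0066 -0.0121] F [ 0.4 -1.4  0.4] 0.025048147951400226
```

View pics/s6.png

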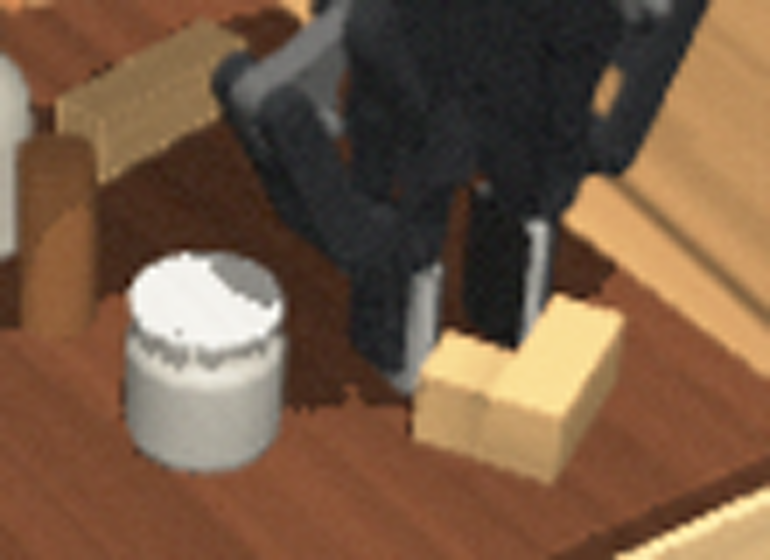

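The ell is moving, square end in front of the left finger, turning against the right one. Continuing the sweep.

>>> step_arm --rows '[{"slide": [0, 0, 8], "spin": 0}, {"slide": [0, 0, 10], "spin": 0}, {"slide": [0, 0, 10], "spin": 0}, {"slide": [0, 0, 10], "spin": 0}]'

```text
clock: 8.43
tcp_pos: [0.632, -0.0711, 0.0564]
tool_rot: [0.528, 0.467, 0.526, -0.476]
wrist_force: [-0.6, 1.0, 0.8]
opening: 0.025
```

```bash

python3 - <<'E'
from h import *
import cv2
st()
im=r.snapshot('side')
cv2.imwrite('pics/s7.png',cv2.resize(im[180:300,240:400],None,fx=5,fy=5,interpolation=cv2.INTER_CUBIC));st()
E
```

```text
8.43 board mm [  68.1 -111.7] z 0.0564 yaw 0.111 tilt [-0.0062 -0.0116] F [-0.6  1.   0.8] 0.025012270307331504
8.47 board mm [  67.9 -114. ] z 0.0564 yaw 0.109 tilt [-0.0062 -0.0131] F [ 0.4 -1.4  0.3] 0.025043573494890958
```

View pics/s7.png

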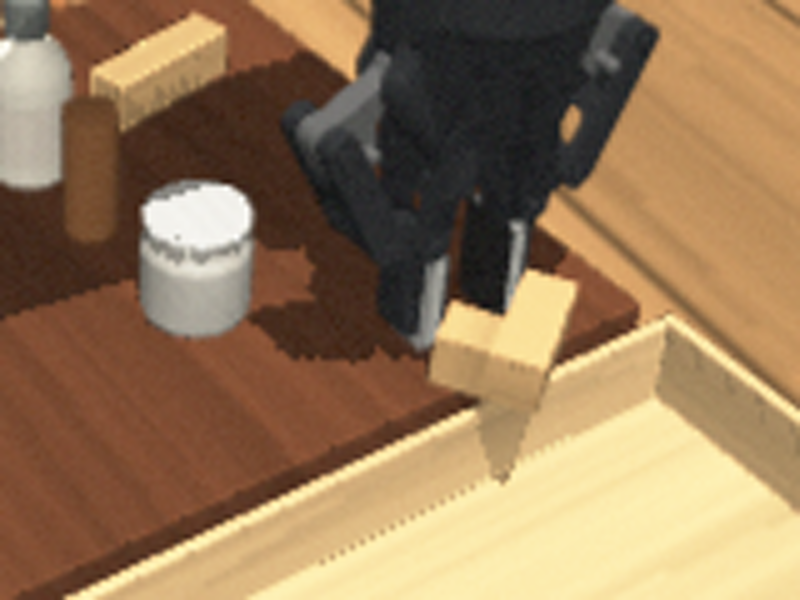

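>>> step_arm --rows '[{"slide": [0, 0, 9], "spin": 0}, {"slide": [0, 0, 10], "spin": 0}, {"slide": [0, 0, 10], "spin": 0}, {"slide": [0, 0, 10], "spin": 0}, {"slide": [0, 0, 8], "spin": 0}, {"slide": [0, 0, 3], "spin": 0}, {"slide": [0, 0, 0], "spin": 0}]'

```text
clock: 9.35
tcp_pos: [0.638, -0.1272, 0.0569]
tool_rot: [0.528, 0.467, 0.525, -0.477]
wrist_force: [-0.3, -0.2, -0.7]
opening: 0.025
```

```bash

python3 - <<'E'
from h import *
import cv2
st()
im=r.snapshot('side')
cv2.imwrite('pics/s8.png',cv2.resize(im[140:400,120:450],None,fx=2.4,fy=2.3,interpolation=cv2.INTER_CUBIC));st()
E
```

```text
9.35 board mm [  67.8 -168.2] z 0.0569 yaw 0.108 tilt [-0.0062 -0.0131] F [-0.3 -0.2 -0.7] 0.024988603302978012
9.4 board mm [  67.8 -168. ] z 0.0569 yaw 0.108 tilt [-0.0063 -0.0131] F [-0.3 -0.  -0.2] 0.025300381945216405
```

View pics/s8.png

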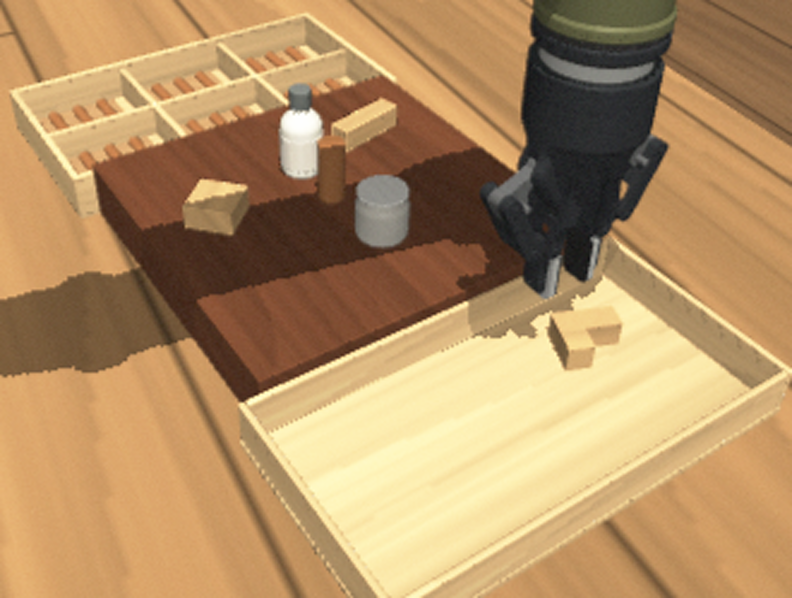

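Ell is in the tray. Next: raise and go behind the strip.

>>> step_arm --rows '[{"slide": [-20, 0, 0], "spin": 0}, {"slide": [-35, 0, -10], "spin": 0}, {"slide": [-30, 0, -25], "spin": 0}, {"slide": [-10, 1, -35], "spin": 0}, {"slide": [0, 1, -40], "spin": 0}, {"slide": [0, 1, -40], "spin": 0}, {"slide": [0, 1, -35], "spin": 0}, {"slide": [0, 1, -25], "spin": 0}, {"slide": [0, 1, -15], "spin": 0}, {"slide": [0, 0, -8], "spin": 0}, {"slide": [0, 0, 0], "spin": 0}, {"slide": [0, 0, 0], "spin": 0}]' --grip 15

```text
clock: 10.9
tcp_pos: [0.6219, 0.1169, 0.1678]
tool_rot: [0.533, 0.47, 0.521, -0.473]
wrist_force: [-0.1, -0.5, 0.4]
opening: 0.0149
```

```bash

python3 - <<'E'
from h import *
st()
E
```

```text
10.9 board mm [78.7 76.2] z 0.1678 yaw 0.112 tilt [ 0.0099 -0.0137] F [-0.1 -0.5  0.4] 0.014933796255664392
```

>>> step_arm --rows '[{"slide": [8, -2, -10], "spin": 0}, {"slide": [15, -1, -7], "spin": 0}, {"slide": [20, 0, -3], "spin": 0}, {"slide": [20, 0, 0], "spin": 0}, {"slide": [15, 0, 0], "spin": 0}, {"slide": [8, 0, 0], "spin": 0}, {"slide": [3, 0, 0], "spin": 0}, {"slide": [0, 0, 0], "spin": 0}]'

```text
clock: 11.9
tcp_pos: [0.6163, 0.1333, 0.0696]
tool_rot: [0.531, 0.47, 0.521, -0.475]
wrist_force: [0.6, 0.6, 0.9]
opening: 0.0151
```

```bash

python3 - <<'E'
from h import *
import cv2
st()
cv2.imwrite('pics/s9.png',cv2.resize(r.snapshot('scene')[120:270,190:390],None,fx=4,fy=4,interpolation=cv2.INTER_CUBIC))
E
```

```text
11.9 board mm [74.9 93.2] z 0.0696 yaw 0.108 tilt [ 0.0057 -0.015 ] F [0.6 0.6 0.9] 0.015132823566276947
```

View pics/s9.png

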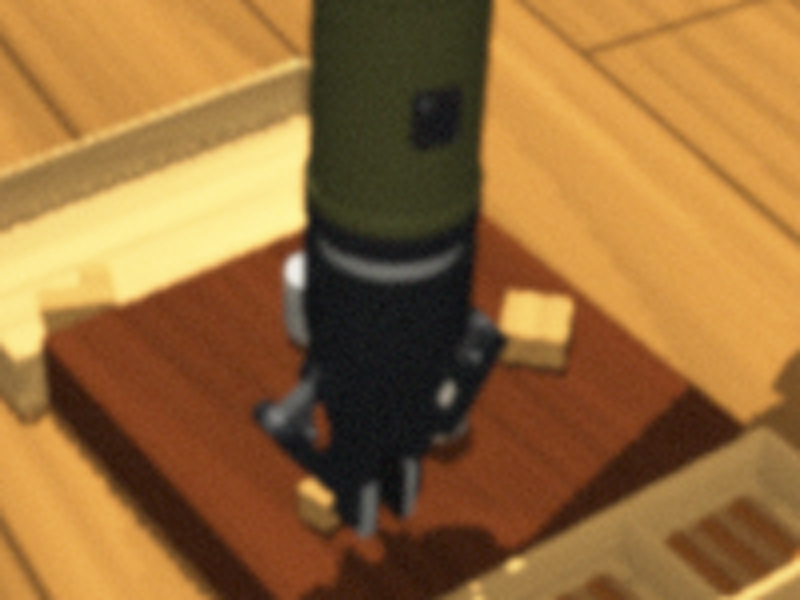

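>>> step_arm --rows '[{"slide": [6, 0, 0], "spin": 0}, {"slide": [4, 0, 0], "spin": 0}, {"slide": [1, 0, 0], "spin": 0}, {"slide": [0, 0, 0], "spin": 0}]'

```text
clock: 12.45
tcp_pos: [0.6175, 0.1334, 0.0595]
tool_rot: [0.532, 0.47, 0.52, -0.474]
wrist_force: [-0.8, -0.2, 0.2]
opening: 0.0148
```

```bash

python3 - <<'E'
from h import *
import cv2
st()
cv2.imwrite('pics/s10.png',cv2.resize(r.snapshot('side')[130:250,200:360],None,fx=5,fy=5,interpolation=cv2.INTER_CUBIC))
E
```

```text
12.45 board mm [76.1 93.1] z 0.0595 yaw 0.108 tilt [ 0.0086 -0.0148] F [-0.8 -0.2  0.2] 0.014843149579093462
```

View pics/s10.png

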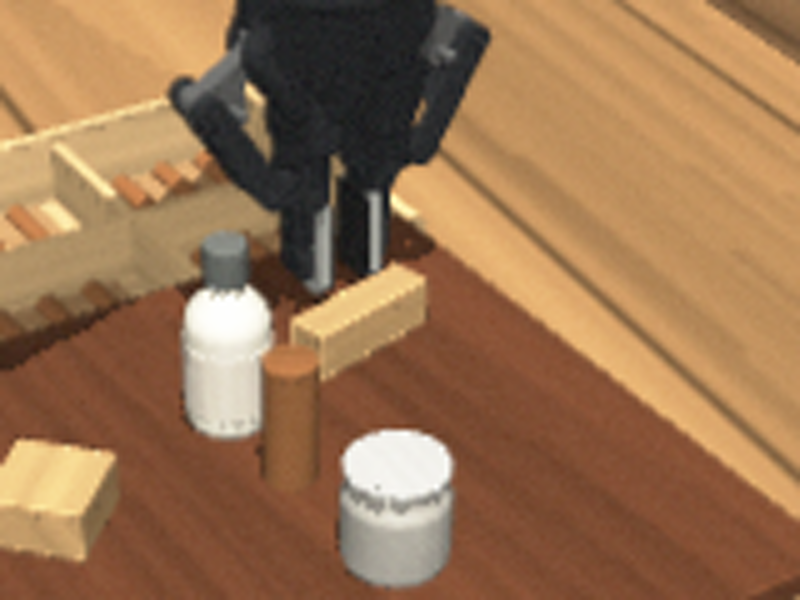

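>>> step_arm --rows '[{"slide": [1, -2, 5], "spin": 0}, {"slide": [1, -1, 8], "spin": 0}, {"slide": [0, 0, 10], "spin": 0}, {"slide": [0, 0, 10], "spin": 0}, {"slide": [0, 0, 10], "spin": 0}, {"slide": [0, 0, 10], "spin": 0}, {"slide": [0, 0, 10], "spin": 0}, {"slide": [0, 0, 10], "spin": 0}]'

```text
clock: 13.5
tcp_pos: [0.6231, 0.0549, 0.059]
tool_rot: [0.532, 0.471, 0.52, -0.474]
wrist_force: [-0.2, -0.1, -0.0]
opening: 0.0149
```

```bash

python3 - <<'E'
from h import *
import cv2
st()
cv2.imwrite('pics/s11.png',cv2.resize(r.snapshot('side')[130:250,200:360],None,fx=5,fy=5,interpolation=cv2.INTER_CUBIC))
E
```

```text
13.5 board mm [73.  14.4] z 0.059 yaw 0.107 tilt [ 0.0094 -0.0151] F [-0.2 -0.1 -0. ] 0.014906326532057822
```

View pics/s11.png

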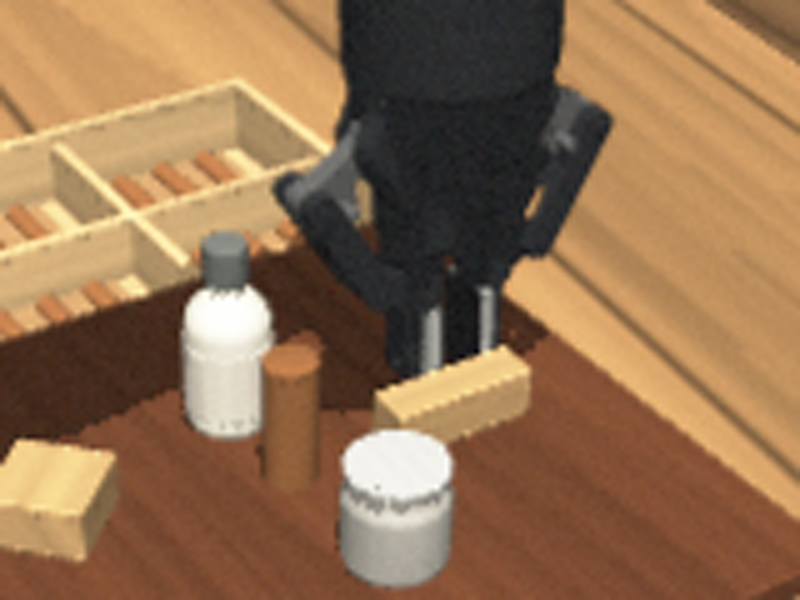

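The strip has squared up against both fingers, passing clear of the bottle and peg. Continuing.

>>> step_arm --rows '[{"slide": [0, 0, 8], "spin": 0}, {"slide": [0, 0, 10], "spin": 0}, {"slide": [0, 0, 10], "spin": 0}, {"slide": [0, 0, 10], "spin": 0}, {"slide": [0, 0, 10], "spin": 0}, {"slide": [0, 0, 10], "spin": 0}, {"slide": [0, 0, 10], "spin": 0}]'

```text
clock: 14.42
tcp_pos: [0.6309, -0.0187, 0.0602]
tool_rot: [0.532, 0.471, 0.52, -0.475]
wrist_force: [0.0, 0.0, 0.5]
opening: 0.0148
```

```bash

python3 - <<'E'
from h import *
import cv2
st()
cv2.imwrite('pics/s12.png',cv2.resize(r.snapshot('side')[150:270,230:390],None,fx=5,fy=5,interpolation=cv2.INTER_CUBIC))
E
```

```text
14.43 board mm [ 72.7 -59.5] z 0.0602 yaw 0.107 tilt [ 0.0093 -0.016 ] F [0.  0.  0.5] 0.014848736158697032
```

View pics/s12.png

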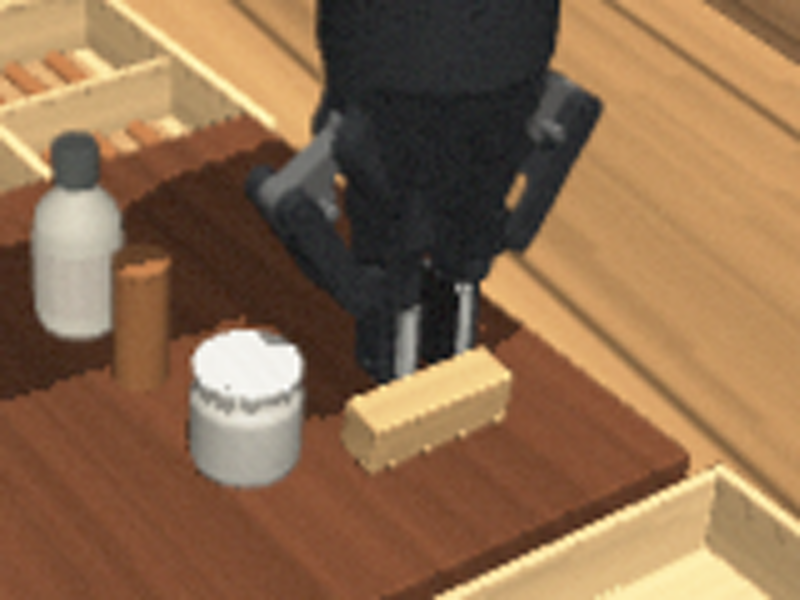

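>>> step_arm --rows '[{"slide": [1, 0, 8], "spin": 0}, {"slide": [1, 0, 10], "spin": 0}, {"slide": [0, 0, 10], "spin": 0}, {"slide": [0, 0, 10], "spin": 0}, {"slide": [0, 0, 10], "spin": 0}, {"slide": [0, 0, 10], "spin": 0}, {"slide": [0, 0, 10], "spin": 0}, {"slide": [0, 0, 10], "spin": 0}, {"slide": [0, 0, 10], "spin": 0}, {"slide": [0, 0, 9], "spin": 0}, {"slide": [0, 0, 4], "spin": 0}, {"slide": [0, 0, 0], "spin": 0}]'

```text
clock: 15.98
tcp_pos: [0.6424, -0.1291, 0.0598]
tool_rot: [0.532, 0.471, 0.519, -0.476]
wrist_force: [0.4, 0.4, 0.2]
opening: 0.0154
```

```bash

python3 - <<'E'
from h import *
import cv2
st()
im=r.snapshot('side')
cv2.imwrite('pics/s13.png',cv2.resize(im[140:400,120:450],None,fx=2.4,fy=2.3,interpolation=cv2.INTER_CUBIC));st()
E
```

```text
15.97 board mm [  72.  -170.6] z 0.0598 yaw 0.104 tilt [ 0.0092 -0.0175] F [0.4 0.4 0.2] 0.015378650228834648
16.02 board mm [  72.  -170.3] z 0.0597 yaw 0.104 tilt [ 0.0092 -0.0174] F [0.2 0.7 0.5] 0.014820195777027093
```

View pics/s13.png

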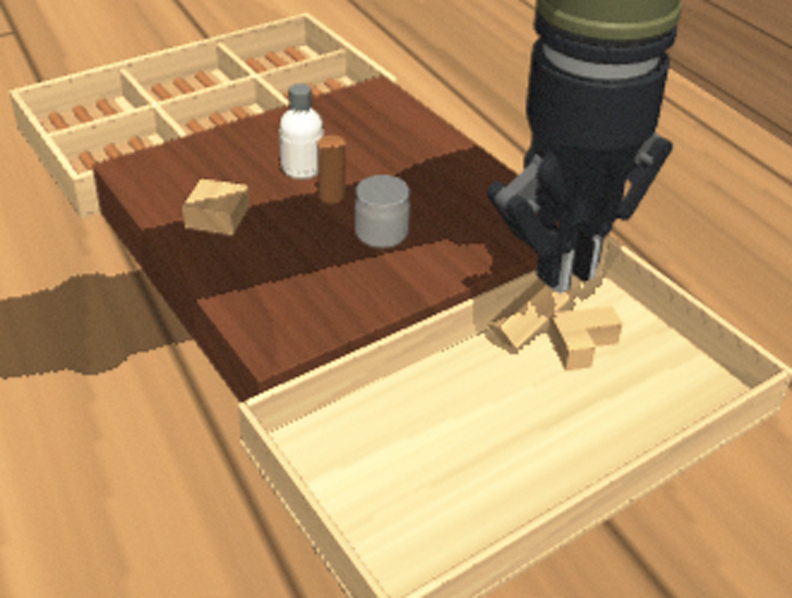

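>>> step_arm --rows '[{"slide": [-20, 0, 0], "spin": 0}, {"slide": [-35, 0, 0], "spin": 0}, {"slide": [-35, -8, -10], "spin": 0}, {"slide": [-15, -20, -25], "spin": 0}, {"slide": [0, -25, -35], "spin": 0}, {"slide": [0, -25, -38], "spin": 0}, {"slide": [0, -25, -35], "spin": 0}, {"slide": [0, -20, -30], "spin": 0}, {"slide": [0, -12, -20], "spin": 0}, {"slide": [0, -5, -10], "spin": 0}, {"slide": [0, 0, 0], "spin": 0}, {"slide": [0, 0, 0], "spin": 0}]' --grip 30

```text
clock: 17.52
tcp_pos: [0.4811, 0.0706, 0.1766]
tool_rot: [0.54, 0.472, 0.515, -0.47]
wrist_force: [-0.1, 0.5, 0.6]
opening: 0.0302
```

```bash

python3 - <<'E'
from h import *
import cv2
st()
im=r.snapshot('side')
cv2.imwrite('pics/s14.png',cv2.resize(im[140:400,120:450],None,fx=2.4,fy=2.3,interpolation=cv2.INTER_CUBIC));st()
E
```

```text
17.52 board mm [-66.4  45.7] z 0.1766 yaw 0.112 tilt [ 0.028  -0.0212] F [-0.1  0.5  0.6] 0.030158565506316227
17.57 board mm [-66.4  45.7] z 0.1766 yaw 0.112 tilt [ 0.0278 -0.0209] F [-0.1 -0.3 -0.5] 0.030084899989188455
```

View pics/s14.png

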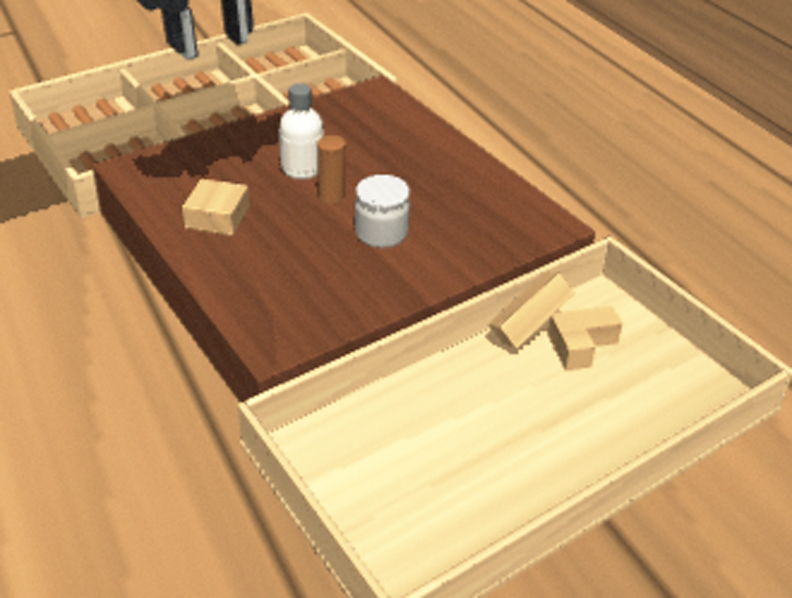

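>>> step_arm --rows '[{"slide": [0, -9, -10], "spin": 0}, {"slide": [10, -8, -9], "spin": 0}, {"slide": [20, -3, -4], "spin": 0}, {"slide": [22, 0, 0], "spin": 0}, {"slide": [20, 0, 0], "spin": 0}, {"slide": [12, 0, 0], "spin": 0}, {"slide": [5, 0, 0], "spin": 0}, {"slide": [0, 0, 0], "spin": 0}, {"slide": [0, 0, 0], "spin": 0}]'

```text
clock: 18.7
tcp_pos: [0.4572, 0.0914, 0.0814]
tool_rot: [0.538, 0.472, 0.515, -0.471]
wrist_force: [-0.4, 0.5, -0.9]
opening: 0.0297
```

```bash

python3 - <<'E'
from h import *
import cv2
st()
im=r.snapshot('side')
cv2.imwrite('pics/s15.png',cv2.resize(im[120:240,150:310],None,fx=5,fy=5,interpolation=cv2.INTER_CUBIC));st()
E
```

```text
18.7 board mm [-87.8  69. ] z 0.0814 yaw 0.111 tilt [ 0.0255 -0.0204] F [-0.4  0.5 -0.9] 0.02974574118495591
18.75 board mm [-87.7  68.9] z 0.0815 yaw 0.111 tilt [ 0.0258 -0.0204] F [ 0.1 -0.8  1. ] 0.030086316723642616
```

View pics/s15.png

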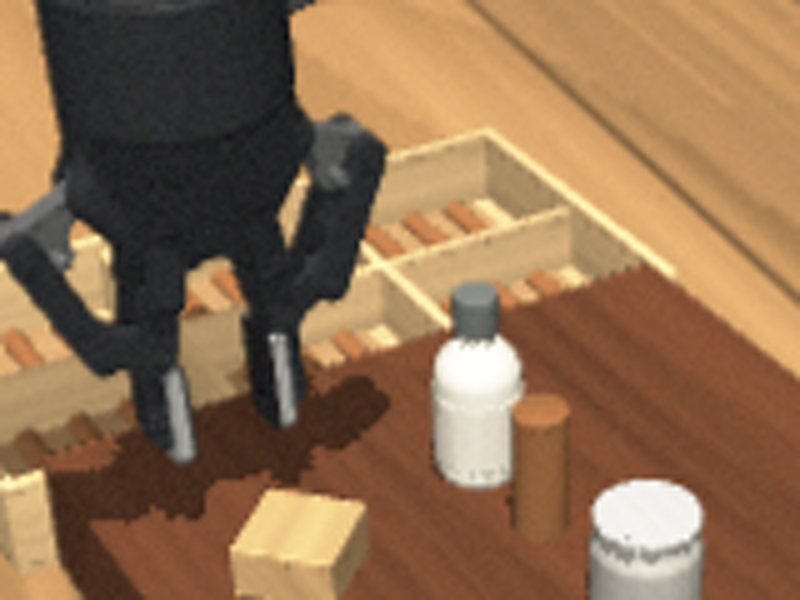

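>>> step_arm --rows '[{"slide": [9, 1, 0], "spin": 0}, {"slide": [8, 0, 0], "spin": 0}, {"slide": [4, 0, 0], "spin": 0}, {"slide": [0, 0, 0], "spin": 0}, {"slide": [0, 0, 5], "spin": 0}, {"slide": [0, 0, 8], "spin": 0}, {"slide": [0, 0, 10], "spin": 0}, {"slide": [0, 0, 10], "spin": 0}, {"slide": [0, 0, 10], "spin": 0}, {"slide": [0, 0, 10], "spin": 0}]'

```text
clock: 20.0
tcp_pos: [0.4661, 0.0344, 0.0613]
tool_rot: [0.539, 0.473, 0.514, -0.471]
wrist_force: [-0.1, -0.5, -0.4]
opening: 0.0301
```

```bash

python3 - <<'E'
from h import *
import cv2
st()
im=r.snapshot('side')
cv2.imwrite('pics/s16.png',cv2.resize(im[130:250,150:310],None,fx=5,fy=5,interpolation=cv2.INTER_CUBIC));st()
E
```

```text
20.0 board mm [-85.3  11.3] z 0.0613 yaw 0.111 tilt [ 0.0278 -0.021 ] F [-0.1 -0.5 -0.4] 0.030068823732916514
20.05 board mm [-85.3   9.6] z 0.0613 yaw 0.109 tilt [ 0.0277 -0.022 ] F [0.4 0.1 0.5] 0.0301645512569522
```

View pics/s16.png

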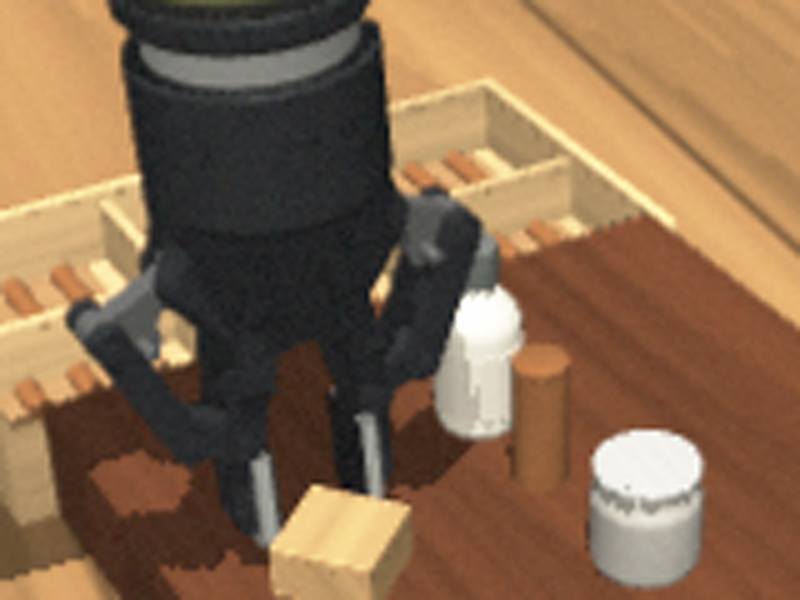

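The block is cradled between both fingers and moving; bottle, peg and tin unmoved.

>>> step_arm --rows '[{"slide": [1, 0, 8], "spin": 0}, {"slide": [1, 0, 10], "spin": 0}, {"slide": [1, 0, 10], "spin": 0}, {"slide": [0, 0, 10], "spin": 0}, {"slide": [0, 0, 10], "spin": 0}, {"slide": [0, 0, 10], "spin": 0}, {"slide": [0, 0, 10], "spin": 0}, {"slide": [0, 0, 10], "spin": 0}]'

```text
clock: 21.05
tcp_pos: [0.4753, -0.0498, 0.06]
tool_rot: [0.539, 0.473, 0.514, -0.471]
wrist_force: [0.2, 0.3, -0.7]
opening: 0.0301
```

```bash

python3 - <<'E'
from h import *
import cv2
st()
im=r.snapshot('side')
cv2.imwrite('pics/s17.png',cv2.resize(im[150:290,150:330],None,fx=4.3,fy=4.2,interpolation=cv2.INTER_CUBIC));st()
E
```

```text
21.05 board mm [-85.4 -73.4] z 0.06 yaw 0.11 tilt [ 0.0276 -0.0216] F [ 0.2  0.3 -0.7] 0.030061811013311818
21.1 board mm [-85.5 -75.1] z 0.0601 yaw 0.108 tilt [ 0.0276 -0.0225] F [ 0.1 -1.3  0.3] 0.030115623135396258
```

View pics/s17.png

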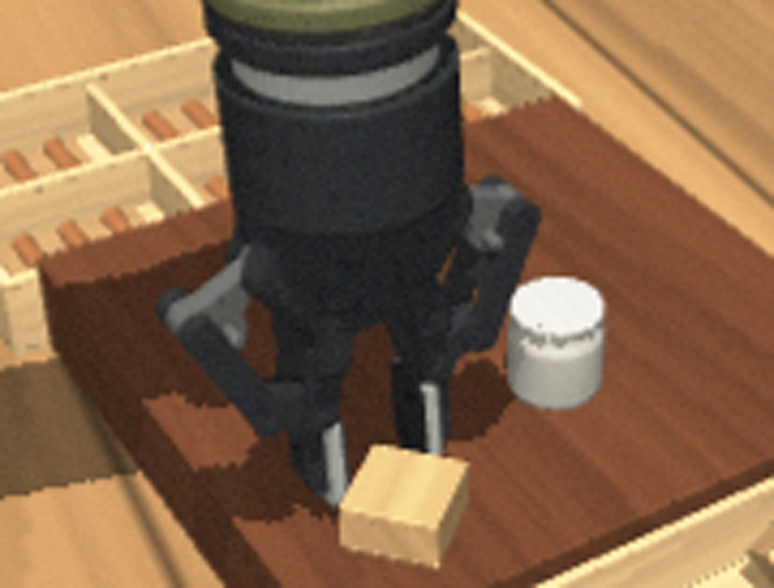

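>>> step_arm --rows '[{"slide": [1, 0, 8], "spin": 0}, {"slide": [1, 0, 10], "spin": 0}, {"slide": [0, 0, 10], "spin": 0}, {"slide": [0, 0, 10], "spin": 0}, {"slide": [0, 0, 10], "spin": 0}, {"slide": [0, 0, 10], "spin": 0}, {"slide": [0, 0, 10], "spin": 0}, {"slide": [0, 0, 10], "spin": 0}, {"slide": [0, 0, 9], "spin": 0}, {"slide": [0, 0, 4], "spin": 0}, {"slide": [0, 0, 0], "spin": 0}]'

```text
clock: 22.48
tcp_pos: [0.486, -0.1488, 0.0604]
tool_rot: [0.539, 0.473, 0.513, -0.472]
wrist_force: [-0.7, 0.3, -0.2]
opening: 0.0301
```

```bash

python3 - <<'E'
from h import *
import cv2
st()
im=r.snapshot('side')
cv2.imwrite('pics/s18.png',cv2.resize(im[140:400,120:450],None,fx=2.4,fy=2.3,interpolation=cv2.INTER_CUBIC));st()
E
```

```text
22.48 board mm [ -85.6 -172.9] z 0.0604 yaw 0.107 tilt [ 0.0278 -0.0223] F [-0.7  0.3 -0.2] 0.03013210894193366
22.52 board mm [ -85.6 -172.6] z 0.0603 yaw 0.108 tilt [ 0.0277 -0.0222] F [-0.1 -0.2  0.6] 0.030144194713027154
```

View pics/s18.png

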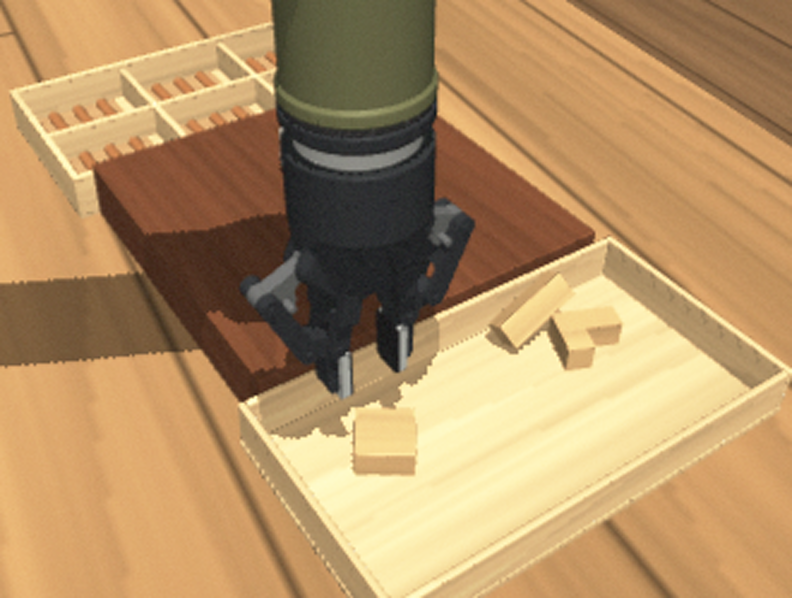

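>>> step_arm --rows '[{"slide": [-20, 0, 0], "spin": 0}, {"slide": [-35, 0, 0], "spin": 0}, {"slide": [-40, 0, 0], "spin": 0}, {"slide": [-35, 0, 15], "spin": 0}, {"slide": [-20, 0, 20], "spin": 0}, {"slide": [0, 0, 10], "spin": 0}, {"slide": [0, 0, 0], "spin": 0}, {"slide": [0, 0, 0], "spin": 0}]'

```text
clock: 23.52
tcp_pos: [0.4855, -0.1851, 0.2128]
tool_rot: [0.539, 0.471, 0.518, -0.47]
wrist_force: [-0.4, 0.7, -0.3]
opening: 0.03
```

```bash

python3 - <<'E'
from h import *
import cv2
st()
im=r.snapshot('side')
cv2.imwrite('pics/s19.png',cv2.resize(im[140:400,120:450],None,fx=2.4,fy=2.3,interpolation=cv2.INTER_CUBIC))
im=r.snapshot('scene')
cv2.imwrite('pics/s20.png',cv2.resize(im[120:270,150:350],None,fx=4,fy=4,interpolation=cv2.INTER_CUBIC));st()
E
```

```text
23.52 board mm [ -90.1 -208.9] z 0.2128 yaw 0.116 tilt [ 0.0228 -0.0188] F [-0.4  0.7 -0.3] 0.030015909652606407
23.62 board mm [ -90.2 -209. ] z 0.2128 yaw 0.116 tilt [ 0.0226 -0.0189] F [ 0.2  0.3 -0.1] 0.03008297475085133
```

View pics/s19.png

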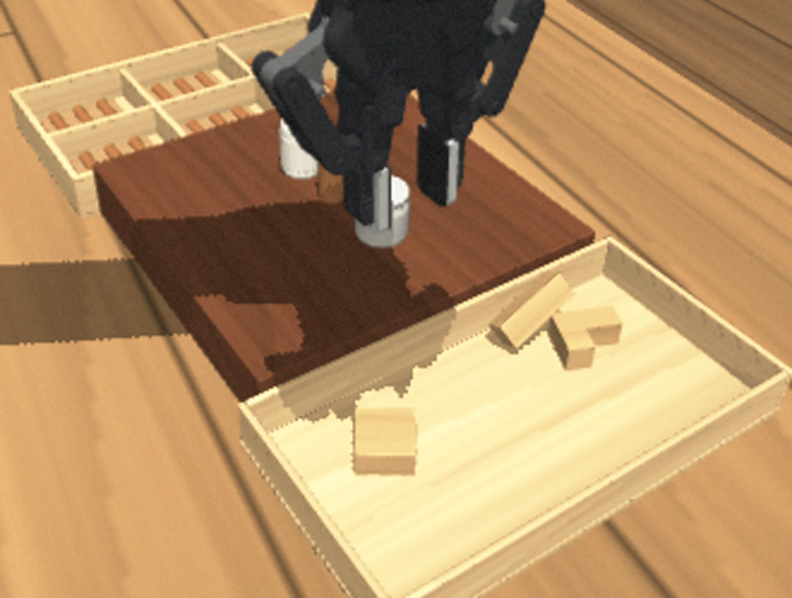

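View pics/s20.png

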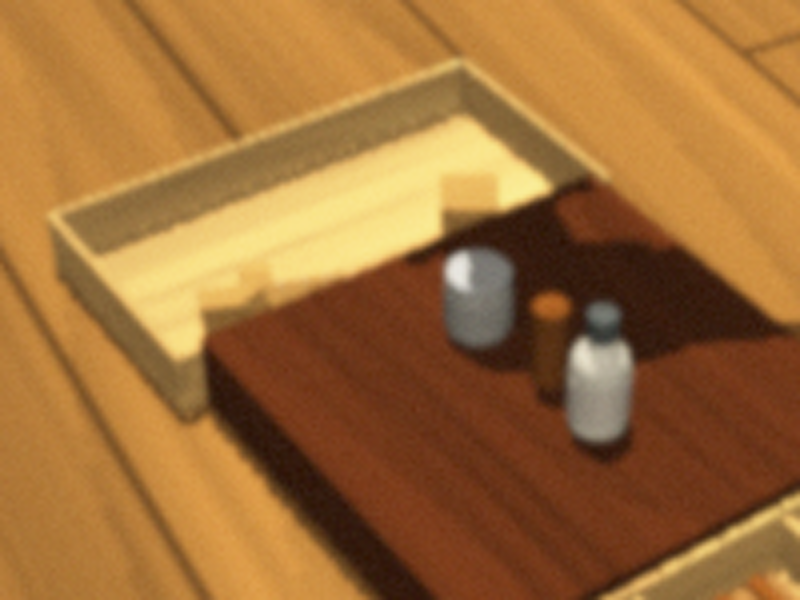

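All three offcuts are in the tray, and the bystanders sit at the same pixels as at the start. Handing in.

```bash
python3 -c "
from plant import r
print(r.close_job())"
```

```text
the job is handed in; nothing more can be done
None
```

All three offcuts are in the plain scrap tray. I pushed the ell, then the strip, then the square block across the board and over its -y edge with the fingers, and picked none of them up. The job was handed in at about 23.6 s.

**Last checks:** In the final side picture all three lie inside the tray. The strip leans with one end raised but stays below the rim. In the final scene picture the board holds only the tin, peg and bottle, upright and within about half a camera pixel of their starting places. The arm was raised clear of everything, and every wrist-force reading I took was under about 2 N.

**What went wrong or disagreed:**
- **Overshoot:** The first fast travel overshot by about 25 mm. I moved more slowly afterwards, with pauses to settle.
- **Finger reach:** The fingertips measured about level with the TCP, not the stated 22 mm ahead of it. The first pass at the ell therefore went over it without touching it, and I repeated it lower.
- **Camera offset:** The two fixed cameras disagreed by about 11 mm in absolute position. I settled on a board position from the wrist camera.

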